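Bleed the torch and take the combination lock off the gas valve

TASK

The gas valve on this welding table is going back into service. First bleed the parked welding torch: squeeze its trigger fully, keep it in for about half a second and let go. Then turn the padlock's dial so that its pointed end faces the shackle and it clicks, pull the shackle fully out, and lift the padlock off the staple. Finish while still holding the lock up in the gripper, still and level with the dial on top, about 15 cm straight above its seat (do not put it down or let go), and do not shift the aluminium can or the magnet block that stand between the two.

Things in the scene. Friction and masses are not known exactly. Their poses are not given: they have to be found in the camera images.
- squeeze_point (a point): where to squeeze the torch from above, fingers closing along y: midway across round black handle (32 mm diameter, along x) and flat lever on its +y side. Handle's outer side is 19.5 mm to -y; lever's outer side 19.5 mm to +y squeezed in, about 30 mm released. z up, 90 mm above the table. Rest's posts are 59 mm to -x and 87 mm to +x
- trigger (a joint): grey trigger lever 68 mm long, 18 mm tall, 6 mm thick, hinged 45 mm to +x of squeeze_point, standing out at an angle from the handle; its angle in rad: 0 released, 0.21 fully in. It swings level, takes about 10 N at squeeze_point when fully in, and springs back
- torch_rest: welding torch lying fixed in its rest: base plate 220 x 120 x 10 mm, two posts up to 105 mm high, brass neck and copper nozzle to +x; origin under the plate, below the handle's axis; x along the handle, z up
- lockout_stand: fixed stand, plate 250 x 130 x 10 mm; the padlock lies on a seat 36 mm wide (y), 35 mm high, between end lips 8 mm high. A staple (arch of 6 mm bar, 26 mm wide, top 64 mm above the table) stands 3 mm off the padlock's -x face around its +y shackle leg. Brass valve with lever, 67 mm high, 85 to 125 mm to +x. Origin on the table below the padlock's centre, axes as the padlock's
- padlock: loose steel padlock lying on its back, about 0.45 kg: body 70 (x) x 60 (y) x 32 mm (z); origin at the centre of its underside, -x to the shackle, z up through the dial. A shackle leg passes through the staple: only with the shackle out does a straight lift free it. Its sides can be gripped from above, fingers closing along y
- lock_center (a point): centre of the padlock's body, 16 mm above its underside; axes as the padlock's
- dial_grip (a point): on the dial's axis, mid-height of its grip bar: metal bar 36 mm long (x), 10 mm wide (y), 22 mm tall (top 11 mm above, bottom 11 mm below this point, on a flat disc of 48 mm diameter); the pointed end is to -x, with a white line on top. Frame turns with the dial; z up
- dial (a joint): dial angle in rad, growing counter-clockwise from above; at 0 the bar's pointed end faces the shackle and the lock opens. Starts at 0.6 to 1.4: turn it clockwise. Light clicks (under 0.1 N m) every 0.52 rad; within about 0.1 rad of 0 the sprung shackle pops out 6 mm, the click that counts, and blocks the dial there
- shackle_grip (a point): midway between the two legs of the U-shaped shackle (9 mm round bar, 49 mm wide over the legs along y), at their height, 37 mm out from the body's -x face when shut; its bow ends 32 mm farther to -x, the pulling direction. Moves with the shackle; can be gripped from above across both legs. 51 mm above the table
- shackle (a joint): how far the shackle is out, in m: below 0.002 locked (holds against 25 N), about 0.006 popped, 0.032 fully out (stop). Pulling takes about 2 N once popped; it stays where it is left. The leg is clear of the staple beyond 0.024
- spray_can: bystander: aluminium can, 56 mm diameter, 130 mm tall, standing; origin under its centre
- magnet_block: bystander: grey welding magnet block, 70 x 16 x 70 mm, standing; origin under its centre, x along its length
There are look-alikes about, which are no part of the job. What is shaped like the padlock but green is not meant.

How it is judged:
By the outcome, as a careful person would: the job done as asked, in the order asked, and still so for the second after the job is handed in, while the arm keeps its last pose, push and grip.
It also fails if it takes over 64 s, if anything falls off the work surface, if the arm or the gripper's body presses on something with over 40 N, if the wrist force passes 120 N, or if a joint passes its speed limit or range.

ROBOT

A 6-joint arm with a two-finger parallel gripper is mounted at the origin on the work surface. World frame = base frame: x ahead of the robot, y to its left, z up, the work surface at z = 0. Lengths are in m, angles in degrees, forces in N, time in s.
With the tool pointing down it reaches from about 0.3 to 0.75 m from the base axis. Payload 8.5 kg.
Tool frame: the origin (TCP) lies on the centre line of the jaws, within the pads' length; the fingertips stand 19 mm ahead of it and the grasp point (between the pads) is the TCP (env.tcp_to_tips is the z of the fingertips in the tool frame, in m); z points along the fingers, y is the line along which they close (so a half turn about z gives the same grasp; the last joint's range is limited). The gripper opens to 85 mm and grips with 20 to 120 N. Pads are 22 mm wide; open, the fingers measure 114 mm over their backs; the gripper's body (76 mm by 85 mm) begins 54 mm behind the grasp point. The pads swing forward as they close: fully open they stand 13 mm farther back than shut.
Start: joints at [64.956, 21.807, 74.336, -0, 83.858, -12.336], TCP at [0.121, 0.537, 0.25] pointing down, gripper open.
Joint ranges: [-178.18, 178.18], [-50.72, 133.34], [12.68, 142.11], [-81.47, 261.47], [9.98, 163.14], [-165.26, 165.26]. Speed limits (degrees/s): [136.94, 136.94, 180, 180, 180, 180].

INTERFACE

Orientations are given as a 3x3 rotation matrix whose columns are the frame's x, y, z axes.
In Python, from rig import env gives the robot as it stands.
- The arm moves only by the tool servo_tool, never from a script. Its argument "steps" is a list of rows, each an object of numbers: "tx", "ty", "tz": the shift along the world's x, y, z in cm; "yaw": the turn about the world's z in degrees; "claw": the finger opening in cm, from 0 to 8.54. In form: [{"tx": .., "ty": .., "tz": .., "yaw": .., "claw": ..}, ...]. A call has 1 to 20 rows; each row shifts and turns the commanded pose from where the row before left it; what a row does not reach is not made up. A row lasts 1/10 s, in which the tool goes at most 50 mm and 8.59 degrees, less where a joint would pass 70% of its speed; a pose out of reach is approached as far as the arm can. A call with a gripper value outside its range is refused whole. The fingers move at their own pace and stop on an object; "newtons" is the grip in N (left out, the last holds). Time passes only in rows, so rows that do not move let the fingers close. It gives the time, the measured TCP pose, the force, the opening and the grip force at its end, in the units of the state.
- env.observe(): the state, without advancing time (a new reading comes with each control period).
- env.get_image(name): name is "scene" or "side" or "wrist"; returns (picture, depth): 400x640x3 uint8, red, green, blue; 400x640 float32, m along the optical axis (not along the pixel's ray), 0 where there is no reading.
- env.camera_model(name): a dict with "fovy" (degrees; the focal length in pixels is half the picture's height over the tangent of half this angle, whatever the lens; pixels are square), "cx", "cy" (the principal point, pixels), "T" (4x4, takes a point from camera to world coordinates). Camera axes: x right, y down, z forward; pixel columns grow to the right and rows downward; lengths in m; the calibration is good to about 2 mm. A picture is of the moment at which its call begins: read the wrist's pose just before it. camera_model takes no time and is no camera call; for the wrist camera it gives the pose at the moment of the call.
- env.close_job(): hands the job in; it is judged then, once.
The state is a dict: "time_s": time; "q": joint angles; "qvel": joint speeds; "joint_efforts": joint torques, N m; "position": TCP position; "tool_rot": TCP orientation; "ft_force": force on the tool from outside, world axes, zero at the start; "wrist_torque": the same for the moment, N m; "grip_width": finger opening in m; "gripper_force": force on a finger pad.
Only numpy, scipy, OpenCV 4.12 (cv2) and the standard library are available. Lean on these libraries where they do the work, as an engineer would, in place of code of your own. Each camera call takes 0.05 s, during which the arm holds its last target. There are 200 camera calls.

## Working session

There is one attempt and no reset: what is moved stays moved. The work goes in short steps, Python scripts to look and compute and a tool call to move; the robot and the scene stay as the last step left them, time stands still between calls to the robot, and variables do not carry over. Pictures are saved under pics/ and viewed, at most 10 in all, crops included, and the job is handed in when it is done.

Besides the shell and the picture viewer there is one more tool, called after "Emit:" by a JSON object that holds its "api" and its "payload", one argument or row to a line. servo_tool: Moves the arm, as the interface text tells. Its arguments: {"type":"object","properties":{"steps":{"type":"array"},"newtons":{"type":"number"}},"required":["steps"]}

```bash
mkdir -p pics; cat > h.py <<'E'
import numpy as np, cv2
from rig import env
def K(m): return 200/np.tan(np.radians(m["fovy"])/2)
def snap(name,tag):
    m=env.camera_model(name); im,d=env.get_image(name)
    cv2.imwrite(f"pics/{tag}.png",im[:,:,::-1]); np.savez(f"pics/{tag}.npz",im=im,d=d,T=m["T"],f=K(m),c=[m["cx"],m["cy"]])
def load(tag): return np.load(f"pics/{tag}.npz")
def pt(s,u,v,z=None):
    ray=np.array([(u-s["c"][0])/s["f"],(v-s["c"][1])/s["f"],1]); T=s["T"]
    if z is None:
        w=s["d"][v-1:v+2,u-1:u+2]; k=np.median(w)
    else: k=(z-T[2,3])/(T[:3,:3]@ray)[2]
    return (T[:3,:3]@(ray*k)+T[:3,3]).round(4)
def cloud(s):
    v,u=np.mgrid[:400,:640]; d=s["d"]
    P=np.stack([(u-s["c"][0])/s["f"]*d,(v-s["c"][1])/s["f"]*d,d],-1)
    return P@s["T"][:3,:3].T+s["T"][:3,3]
E
python3 - <<'E'
from h import *
for n in ["scene","side","wrist"]:
    snap(n,n+"0"); s=load(n+"0"); print(n,s["T"].round(3).tolist(),s["f"])
a=[load(n+"0")["im"] for n in ["scene","side"]]
o=env.observe(); print(o["time_s"],o["position"],o["tool_rot"])
E
```

```text
scene [[0.481, 0.739, -0.471, 1.119], [0.877, -0.412, 0.248, -0.429], [-0.011, -0.532, -0.846, 1.153], [0.0, 0.0, 0.0, 1.0]] 421.45361948674713
side [[-0.927, -0.237, 0.292, 0.207], [-0.376, 0.622, -0.687, 0.626], [-0.019, -0.747, -0.665, 0.817], [0.0, 0.0, 0.0, 1.0]] 464.6224178828117
wrist [[0.219, 0.942, 0.254, 0.056], [0.976, -0.211, -0.058, 0.551], [-0.001, 0.261, -0.965, 0.374], [0.0, 0.0, 0.0, 1.0]] 358.79551139160134
0.15 [0.12090449 0.53634033 0.24986042] [[-9.75500083e-01  2.19998567e-01 -4.67467361e-04]
 [ 2.19998937e-01  9.75499602e-01 -9.97578944e-04]
 [ 2.36548286e-04 -1.07598066e-03 -9.99999393e-01]]
```

View pics/scene0.png

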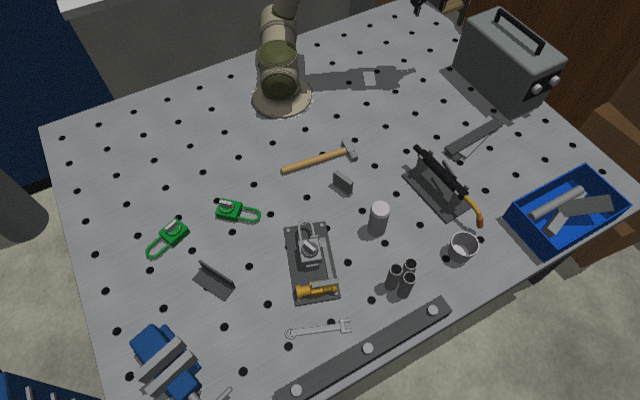

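View pics/side0.png

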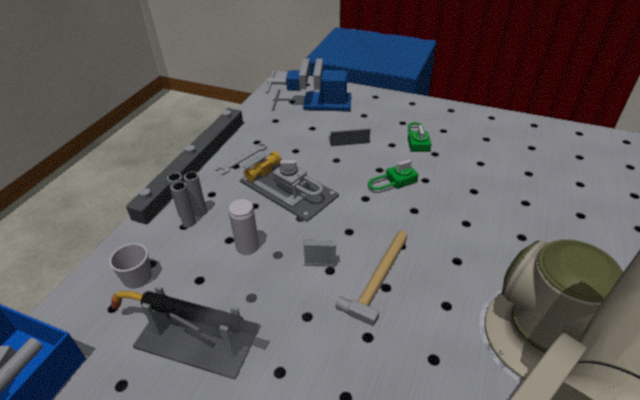

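Candidates: the steel padlock on the lockout stand at scene (309,250) is the one meant; the green look-alikes are at (173,235) and (235,210). The torch is at (440,175), the can at (379,218), the magnet block at (343,183), and a dark angle block at (213,280) plays no part. I'll check the choice in one close crop of the lock and torch.

```bash
python3 - <<'E'
from h import *
s=load("scene0"); t=load("side0")
a=cv2.resize(s["im"][205:310,270:355],(0,0),fx=4,fy=4,interpolation=cv2.INTER_CUBIC)
b=cv2.resize(s["im"][135:240,395:495],(0,0),fx=4,fy=4,interpolation=cv2.INTER_CUBIC)
cv2.imwrite("pics/c1.png",np.hstack([a,b])[:,:,::-1])
for n,u,v in [("dial",309,240),("can",379,206),("mag",343,176),("torch_a",418,150),("torch_b",464,190),("plate",440,205)]: print(n,pt(s,u,v))
for n,u,v in [("dial",288,168),("can",242,208),("mag",320,243),("torch",190,308)]: print("side",n,pt(t,u,v))
E
```

```text
dial [ 0.6216 -0.2081  0.0657]
can [0.6525 0.0023 0.1297]
mag [ 0.4778 -0.011   0.0696]
torch_a [0.5229 0.2376 0.0969]
torch_b [0.7166 0.263  0.1041]
plate [0.688  0.2238 0.0085]
side dial [ 0.6461 -0.2161  0.0791]
side can [0.6506 0.0057 0.1297]
side mag [ 0.4741 -0.0091  0.0715]
side torch [0.624  0.2549 0.1051]
```

View pics/c1.png

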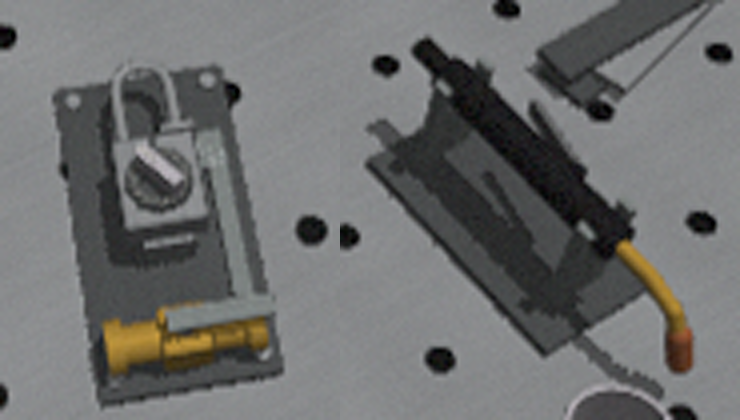

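The crop shows the steel lock with its shackle up, valve down, and the dial's pointed end up-left (about 45° ccw). The torch handle runs from upper left to lower right, with the lever on its right (+y) side. Next I'll fit the poses.

```bash
python3 - <<'E'
from h import *
for n in ["scene0","side0"]:
    s=load(n); P=cloud(s); im=s["im"].astype(int); ok=s["d"]>0
    X=P[ok]; C=im[ok]
    def box(c,r,z0,z1): return (np.hypot(X[:,0]-c[0],X[:,1]-c[1])<r)&(X[:,2]>z0)&(X[:,2]<z1)
    m=box((.63,.25),.16,.06,.13)
    # plate
    pl=box((.63,.25),.2,.006,.0125); r=cv2.minAreaRect(X[pl][:,:2].astype(np.float32)); print(n,"torch plate",r,pl.sum())
    h=m&(X[:,2]<.107)&(C.sum(1)<120); q=X[h]; 
    l=cv2.fitLine(q[:,:2].astype(np.float32),cv2.DIST_HUBER,0,.01,.01).ravel(); print("handle",l,q.min(0),q.max(0),h.sum())
    pl=box((.66,-.21),.2,.007,.0125); print("stand plate",cv2.minAreaRect(X[pl][:,:2].astype(np.float32)),pl.sum())
    for z0,z1 in [(.064,.07),(.07,.08),(.08,.1)]:
        b=box((.62,-.21),.06,z0,z1); print(z0,b.sum(),X[b].mean(0) if b.any() else 0, cv2.minAreaRect(X[b][:,:2].astype(np.float32)) if b.any() else 0)
E
```

```text
scene0 torch plate ((0.612500786781311, 0.2780502736568451), (0.27959761023521423, 0.31083282828330994), 38.36605453491211) 1328
handle [0.9979139  0.06455912 0.6424418  0.2445922 ] [0.50213313 0.22899852 0.07124816] [0.73259807 0.27956224 0.10696475] 650
stand plate ((0.6712889075279236, -0.207127645611763), (0.27407336235046387, 0.3630022704601288), 41.383426666259766) 1593
0.064 155 [ 0.6412391  -0.21821587  0.0665407 ] ((0.641948401927948, -0.2191329300403595), (0.057764094322919846, 0.07012039422988892), 69.8943862915039)
0.07 152 [ 0.65410461 -0.22554353  0.07424042] ((0.6460185050964355, -0.2217746526002884), (0.04678270220756531, 0.05865181237459183), 72.4423599243164)
0.08 72 [ 0.65297578 -0.22291105  0.09287685] ((0.6510725021362305, -0.22287261486053467), (0.040806278586387634, 0.01116747222840786), 18.035192489624023)
side0 torch plate ((0.6704813241958618, 0.2515394389629364), (0.14487604796886444, 0.3083200752735138), 87.16424560546875) 3519
handle [0.9979767  0.06358037 0.652223   0.26188862] [0.59291083 0.24337961 0.06150862] [0.78700221 0.27996953 0.10697514] 890
stand plate ((0.6899634599685669, -0.2311781644821167), (0.13385923206806183, 0.3292316794395447), 73.57176971435547) 1354
0.064 187 [ 0.63431061 -0.20757729  0.06691079] ((0.6385606527328491, -0.2175871729850769), (0.06112559512257576, 0.07833492755889893), 69.22117614746094)
0.07 119 [ 0.64326698 -0.21111776  0.07506463] ((0.637272834777832, -0.2098006308078766), (0.06049061939120293, 0.03456687554717064), 21.29193687438965)
0.08 124 [ 0.64796945 -0.2191836   0.09091108] ((0.6494196057319641, -0.2200165092945099), (0.04277611896395683, 0.017044588923454285), 10.09458065032959)
```

Emit:
{"api": "servo_tool", "payload": {
  "steps": [
    {"tx": 4.4, "ty": -2.4, "yaw": 1.4, "claw": 8.5},
    {"tx": 4.4, "ty": -2.4, "yaw": 1.4},
    {"tx": 4.4, "ty": -2.4, "yaw": 1.4},
    {"tx": 4.4, "ty": -2.4, "yaw": 1.4},
    {"tx": 4.4, "ty": -2.4, "yaw": 1.4},
    {"tx": 4.4, "ty": -2.4, "yaw": 1.4},
    {"tx": 4.4, "ty": -2.4, "yaw": 1.4},
    {"tx": 4.4, "ty": -2.4, "yaw": 1.4},
    {"tx": 4.4, "ty": -2.4, "yaw": 1.4},
    {"tx": 4.4, "ty": -2.4, "yaw": 1.4},
    {"tx": 4.4, "ty": -2.4, "yaw": 1.4},
    {"tx": 4.4, "ty": -2.4, "yaw": 1.4},
    {},
    {}
  ]
}}

```text
invalid input at $.steps[0]: expected keys tx, ty, tz, yaw, claw
```

```bash
python3 - <<'E'
from h import *
snap("wrist","w1"); o=env.observe(); print(o["time_s"],o["position"],o["tool_rot"].round(3).tolist())
E
```

```text
0.2 [0.1209324  0.5363897  0.24995766] [[-0.976, 0.22, -0.0], [0.22, 0.976, -0.001], [0.0, -0.001, -1.0]]
```

View pics/w1.png

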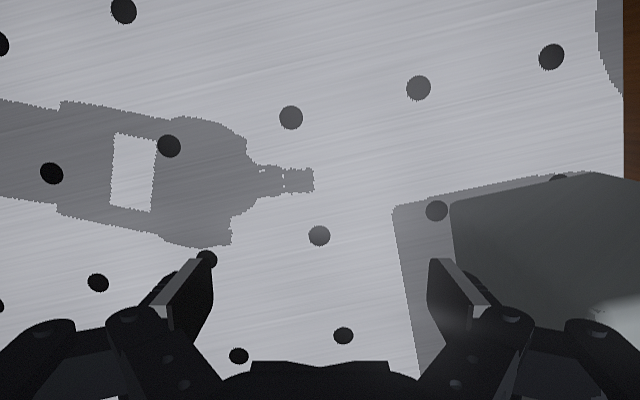

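All five keys are needed, so the move was refused and this picture shows only the start place. Sending it again.

Emit:
{"api": "servo_tool", "payload": {
  "steps": [
    {"tx": 4.4, "ty": -2.4, "tz": 0, "yaw": 1.4, "claw": 8.5},
    {"tx": 4.4, "ty": -2.4, "tz": 0, "yaw": 1.4, "claw": 8.5},
    {"tx": 4.4, "ty": -2.4, "tz": 0, "yaw": 1.4, "claw": 8.5},
    {"tx": 4.4, "ty": -2.4, "tz": 0, "yaw": 1.4, "claw": 8.5},
    {"tx": 4.4, "ty": -2.4, "tz": 0, "yaw": 1.4, "claw": 8.5},
    {"tx": 4.4, "ty": -2.4, "tz": 0, "yaw": 1.4, "claw": 8.5},
    {"tx": 4.4, "ty": -2.4, "tz": 0, "yaw": 1.4, "claw": 8.5},
    {"tx": 4.4, "ty": -2.4, "tz": 0, "yaw": 1.4, "claw": 8.5},
    {"tx": 4.4, "ty": -2.4, "tz": 0, "yaw": 1.4, "claw": 8.5},
    {"tx": 4.4, "ty": -2.4, "tz": 0, "yaw": 1.4, "claw": 8.5},
    {"tx": 4.4, "ty": -2.4, "tz": 0, "yaw": 1.4, "claw": 8.5},
    {"tx": 4.4, "ty": -2.4, "tz": 0, "yaw": 1.4, "claw": 8.5},
    {"tx": 0, "ty": 0, "tz": 0, "yaw": 0, "claw": 8.5},
    {"tx": 0, "ty": 0, "tz": 0, "yaw": 0, "claw": 8.5}
  ]
}}

```text
time_s: 1.6
position: [0.6482, 0.2484, 0.2491]
tool_rot: [[-0.998, -0.07, -0.002], [-0.07, 0.998, -0.0], [0.002, 0.0, -1.0]]
ft_force: [-0.5, -0.9, 0.3]
grip_width: 0.0852
gripper_force: 0.0
```

```bash
python3 - <<'E'
from h import *
snap("wrist","w2"); o=env.observe(); print(o["time_s"],o["position"],o["tool_rot"].round(3).tolist())
E
```

```text
1.65 [0.64741489 0.24934852 0.24984826] [[-0.997, -0.071, -0.001], [-0.071, 0.997, 0.0], [0.001, 0.0, -1.0]]
```

View pics/w2.png

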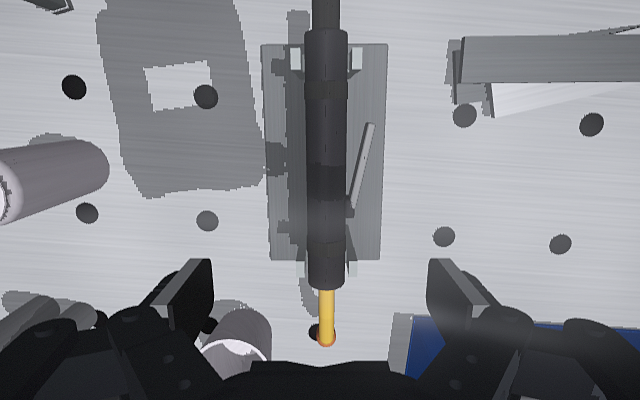

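The handle runs from (326,30) to (325,285). The lever goes from its hinge at (349,212) to its tip at (370,125), and the posts sit at rows ~60 and ~265.

```bash
python3 - <<'E'
from h import *
s=load("w2")
for u,v in [(305,100),(346,100),(306,220),(346,220)]: print("edge",pt(s,u,v,.092))
for u,v in [(326,100),(325,220)]: print("top",pt(s,u,v))
for u,v in [(349,213),(370,125)]: print("lever",pt(s,u,v,.099),pt(s,u,v))
c=[pt(s,u,v,.01) for u,v in [(262,44),(387,43),(380,260),(271,260)]]; print("plate",c,np.mean(c,0))
for u,v in [(295,60),(357,60),(302,268),(352,268)]: print("post",pt(s,u,v))
P=cloud(s); m=(P[...,2]>.1)&(P[...,2]<.11)&(abs(P[...,1]-.25)<.06)&(s["im"].sum(2)<200)
m[270:]=0; print("line",cv2.fitLine(P[m][:,:2].astype(np.float32),cv2.DIST_HUBER,0,.01,.01).ravel(), P[m].max(0))
E
```

```text
edge [0.5777 0.2322 0.092 ]
edge [0.5755 0.263  0.092 ]
edge [0.6722 0.2388 0.092 ]
edge [0.6699 0.2716 0.092 ]
top [0.5768 0.2478 0.1066]
top [0.6668 0.2538 0.1056]
lever [0.6617 0.2727 0.099 ] [0.6616 0.2727 0.0992]
lever [0.5923 0.2821 0.099 ] [0.5923 0.2821 0.099 ]
plate [array([0.5289, 0.1857, 0.01  ]), array([0.5197, 0.3024, 0.01  ]), array([0.7385, 0.321 , 0.01  ]), array([0.7469, 0.202 , 0.01  ])] [0.6335   0.252775 0.01    ]
post [0.5516 0.2242 0.1057]
post [0.5486 0.2673 0.1057]
post [0.7089 0.2383 0.1055]
post [0.7059 0.2787 0.1057]
line [0.992734   0.1203294  0.6069612  0.24751085] [0.71143367 0.27589234 0.10843334]
```

Emit:
{"api": "servo_tool", "payload": {
  "steps": [
    {"tx": -1.6, "ty": 0.2, "tz": -4, "yaw": 0.5, "claw": 8.5},
    {"tx": -1.5, "ty": 0.3, "tz": -4, "yaw": 0, "claw": 8.5},
    {"tx": 0, "ty": 0, "tz": -4, "yaw": 0, "claw": 8.5},
    {"tx": 0, "ty": 0, "tz": -4, "yaw": 0, "claw": 8.5},
    {"tx": 0, "ty": 0, "tz": 0, "yaw": 0, "claw": 6.5},
    {"tx": 0, "ty": 0, "tz": 0, "yaw": 0, "claw": 6.5},
    {"tx": 0, "ty": 0, "tz": 0, "yaw": 0, "claw": 6.5}
  ],
  "newtons": 25
}}

```text
time_s: 2.35
position: [0.6176, 0.2549, 0.0933]
tool_rot: [[-0.997, -0.081, 0.005], [-0.081, 0.997, 0.001], [-0.005, 0.001, -1.0]]
ft_force: [0.4, 0.2, 0.8]
grip_width: 0.065
gripper_force: 0.0
```

Emit:
{"api": "servo_tool", "payload": {
  "steps": [
    {"tx": 0, "ty": 0, "tz": 0, "yaw": 0, "claw": 3.5},
    {"tx": 0, "ty": 0, "tz": 0, "yaw": 0, "claw": 3.5},
    {"tx": 0, "ty": 0, "tz": 0, "yaw": 0, "claw": 3.5},
    {"tx": 0, "ty": 0, "tz": 0, "yaw": 0, "claw": 3.5}
  ],
  "newtons": 25
}}

```text
time_s: 2.75
position: [0.6175, 0.2546, 0.0933]
tool_rot: [[-0.997, -0.08, 0.004], [-0.08, 0.997, 0.001], [-0.004, 0.001, -1.0]]
ft_force: [-2.7, 1.2, 8.2]
grip_width: 0.0377
gripper_force: 26.0
```

```bash
python3 - <<'E'
from h import *
snap("wrist","w3")
E
```

Emit:
{"api": "servo_tool", "payload": {
  "steps": [
    {"tx": 0, "ty": 0, "tz": 0, "yaw": 0, "claw": 3.5},
    {"tx": 0, "ty": 0, "tz": 0, "yaw": 0, "claw": 3.5},
    {"tx": 0, "ty": 0, "tz": 0, "yaw": 0, "claw": 3.5},
    {"tx": 0, "ty": 0, "tz": 0, "yaw": 0, "claw": 8.5},
    {"tx": 0, "ty": 0, "tz": 0, "yaw": 0, "claw": 8.5},
    {"tx": 0, "ty": 0, "tz": 0, "yaw": 0, "claw": 8.5},
    {"tx": 0, "ty": 0, "tz": 0, "yaw": 0, "claw": 8.5}
  ]
}}

```text
time_s: 3.5
position: [0.6168, 0.254, 0.0907]
tool_rot: [[-0.997, -0.08, 0.0], [-0.08, 0.997, -0.0], [-0.0, -0.0, -1.0]]
ft_force: [0.0, -0.1, 0.5]
grip_width: 0.0848
gripper_force: 0.0
```

View pics/w3.png

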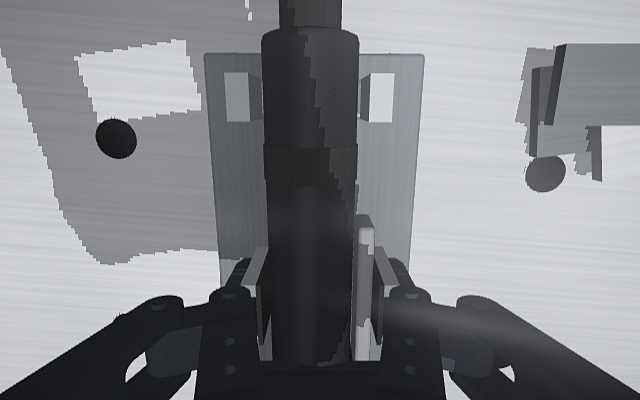

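The lever (column ~364, rows 215–360) lies parallel against the handle, so the trigger was fully in. Now up and over to the lock.

Emit:
{"api": "servo_tool", "payload": {
  "steps": [
    {"tx": 0, "ty": 0, "tz": 4, "yaw": 0, "claw": 8.5},
    {"tx": 0, "ty": 0, "tz": 4, "yaw": 0, "claw": 8.5},
    {"tx": 0, "ty": 0, "tz": 4, "yaw": 0, "claw": 8.5},
    {"tx": 0.2, "ty": -2, "tz": 3, "yaw": 2, "claw": 8.5},
    {"tx": 0.2, "ty": -4.5, "tz": 1, "yaw": 2, "claw": 8.5},
    {"tx": 0.2, "ty": -4.5, "tz": 0, "yaw": 2, "claw": 8.5},
    {"tx": 0.2, "ty": -4.5, "tz": 0, "yaw": 2, "claw": 8.5},
    {"tx": 0.3, "ty": -4.5, "tz": 0, "yaw": 2, "claw": 8.5},
    {"tx": 0.3, "ty": -4.5, "tz": 0, "yaw": 2, "claw": 8.5},
    {"tx": 0.3, "ty": -4.5, "tz": 0, "yaw": 2, "claw": 8.5},
    {"tx": 0.3, "ty": -4.5, "tz": 0, "yaw": 2, "claw": 8.5},
    {"tx": 0.3, "ty": -4.5, "tz": 0, "yaw": 2, "claw": 8.5},
    {"tx": 0.3, "ty": -4.5, "tz": 0, "yaw": 2, "claw": 8.5},
    {"tx": 0.2, "ty": -4.5, "tz": 0, "yaw": 2, "claw": 8.5},
    {"tx": 0, "ty": 0, "tz": -1, "yaw": 0, "claw": 8.5},
    {"tx": 0, "ty": 0, "tz": 0, "yaw": 0, "claw": 8.5},
    {"tx": 0, "ty": 0, "tz": 0, "yaw": 0, "claw": 8.5}
  ]
}}

```text
time_s: 5.2
position: [0.6447, -0.2149, 0.2404]
tool_rot: [[-0.894, -0.448, -0.0], [-0.448, 0.894, 0.0], [0.0, 0.001, -1.0]]
ft_force: [0.8, 0.1, 0.5]
grip_width: 0.0849
gripper_force: 0.0
```

```bash
python3 - <<'E'
from h import *
snap("wrist","w4"); o=env.observe(); print(o["time_s"],o["position"],o["tool_rot"].round(3).tolist(),o["q"])
E
```

```text
5.25 [ 0.6448464  -0.21463244  0.2408806 ] [[-0.894, -0.449, 0.0], [-0.449, 0.894, -0.0], [-0.0, -0.0, -1.0]] [-2.83679009e+01  3.57860516e+01  5.15232301e+01  6.83987483e-03
  9.26750302e+01 -1.45027433e+02]
```

View pics/w4.png

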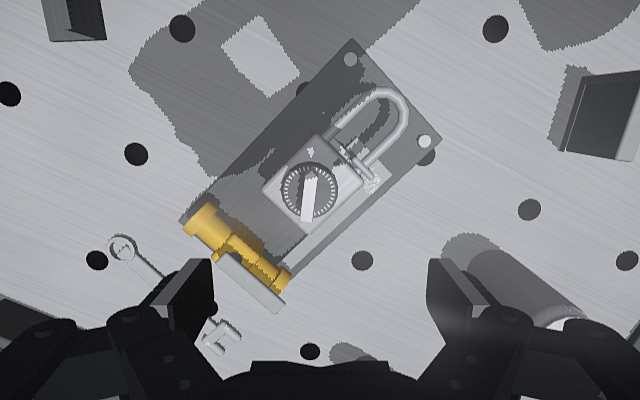

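The lock body is centred near (315,185), with the shackle to the upper right around (380,110). The dial bar runs from (305,220) to (309,177), so the pointed end is up, ccw of the shackle. The valve is at lower left and the can at lower right. Measuring numerically now.

```bash
python3 - <<'E'
from h import *
s=load("w4"); P=cloud(s); u=np.mgrid[:400,:640][1]
roi=np.zeros((400,640),bool); roi[60:300,180:440]=1
def rect(z0,z1,c=(.64,-.215),r=.06):
    m=roi&(P[...,2]>z0)&(P[...,2]<z1)&(np.hypot(P[...,0]-c[0],P[...,1]-c[1])<r); q=P[m][:,:2].astype(np.float32)
    return cv2.minAreaRect(q),q.mean(0),m
for z in [(.058,.069),(.071,.078),(.086,.10)]:
    r,c,m=rect(*z); print(z,r,c,m.sum(),np.median(P[m][:,2])); print(cv2.boxPoints(r).round(4).tolist())
m=rect(.086,.1)[2]; vs,us=np.where(m)
for v in range(vs.min(),vs.max()+1,4): print(v,us[vs==v].min(),us[vs==v].max(),end="; ")
print()
c=np.array([pt(s,a,b,.01) for a,b in [(350,38),(440,137),(181,218)]]); print("plate",c)
for a,b in [(317,133),(263,186),(313,231),(361,178)]: print("body",pt(s,a,b,.067),pt(s,a,b))
for a,b in [(405,105),(380,88),(340,130),(372,165),(345,150),(358,168),(310,245),(345,215),(380,180),(245,280)]: print((a,b),pt(s,a,b))
E
```

```text
(0.058, 0.069) ((0.6420981884002686, -0.21949735283851624), (0.0625920295715332, 0.07945184409618378), 70.56298828125) [ 0.63760066 -0.22041725] 3229 0.06703394963120712
[[0.5942000150680542, -0.23579999804496765], [0.6690999865531921, -0.2621999979019165], [0.6899999976158142, -0.20319999754428864], [0.6151000261306763, -0.17679999768733978]]
(0.071, 0.078) ((0.6484836935997009, -0.2225911021232605), (0.04626959562301636, 0.04720202088356018), 19.961944580078125) [ 0.64720803 -0.22308679] 1880 0.0753281787208098
[[0.6187000274658203, -0.20829999446868896], [0.6348000168800354, -0.25270000100135803], [0.6783000230789185, -0.23690000176429749], [0.6621999740600586, -0.19249999523162842]]
(0.086, 0.1) ((0.6483544707298279, -0.2225857526063919), (0.04119809344410896, 0.010119820944964886), 19.90522575378418) [ 0.6481499  -0.22266449] 654 0.0973453317501834
[[0.6273000240325928, -0.2248000055551529], [0.6306999921798706, -0.23440000414848328], [0.6693999767303467, -0.22030000388622284], [0.6660000085830688, -0.21080000698566437]]
168 312 312; 172 307 315; 176 304 317; 180 304 317; 184 304 316; 188 303 316; 192 303 315; 196 302 314; 200 302 314; 204 301 313; 208 301 313; 212 301 312; 216 300 312; 220 300 311; 
plate [[ 0.5188 -0.2471  0.01  ]
 [ 0.5579 -0.127   0.01  ]
 [ 0.7488 -0.3229  0.01  ]]
body [ 0.6046 -0.2373  0.067 ] [ 0.6049 -0.2372  0.0619]
body [ 0.6647 -0.2585  0.067 ] [ 0.665  -0.2585  0.0657]
body [ 0.6818 -0.2026  0.067 ] [ 0.6978 -0.1956  0.0176]
body [ 0.6213 -0.1875  0.067 ] [ 0.6216 -0.1871  0.0648]
(405, 105) [ 0.5521 -0.1819  0.0554]
(380, 88) [ 0.5496 -0.207   0.0547]
(340, 130) [ 0.5957 -0.2173  0.0106]
(372, 165) [ 0.6113 -0.1742  0.016 ]
(345, 150) [ 0.6083 -0.2076  0.0421]
(358, 168) [ 0.6154 -0.1931  0.0627]
(310, 245) [ 0.7133 -0.1914  0.0165]
(345, 215) [ 0.6682 -0.1741  0.0166]
(380, 180) [ 0.6207 -0.1601  0.0168]
(245, 280) [ 0.7518 -0.237   0.0672]
```

Emit:
{"api": "servo_tool", "payload": {
  "steps": [
    {"tx": 0.4, "ty": -0.8, "tz": -4, "yaw": -6.7, "claw": 4},
    {"tx": 0, "ty": 0, "tz": -4, "yaw": 0, "claw": 4},
    {"tx": 0, "ty": 0, "tz": -4, "yaw": 0, "claw": 4},
    {"tx": 0, "ty": 0, "tz": -2.2, "yaw": 0, "claw": 4},
    {"tx": 0, "ty": 0, "tz": 0, "yaw": 0, "claw": 4},
    {"tx": 0, "ty": 0, "tz": 0, "yaw": 0, "claw": 4}
  ],
  "newtons": 30
}}

```text
time_s: 5.85
position: [0.6494, -0.2232, 0.0999]
tool_rot: [[-0.94, -0.341, 0.002], [-0.341, 0.94, -0.001], [-0.001, -0.001, -1.0]]
ft_force: [-0.4, -0.3, 0.1]
grip_width: 0.0398
gripper_force: 0.0
```

```bash
python3 - <<'E'
from h import *
snap("wrist","w5"); o=env.observe(); print(o["time_s"],o["position"],o["ft_force"],np.degrees(np.arctan2(o["tool_rot"][1,0],o["tool_rot"][0,0])))
E
```

```text
5.9 [ 0.64964639 -0.22350055  0.10055727] [-0.54582498  0.43597376  0.08036688] -160.05312401628365
```

View pics/w5.png

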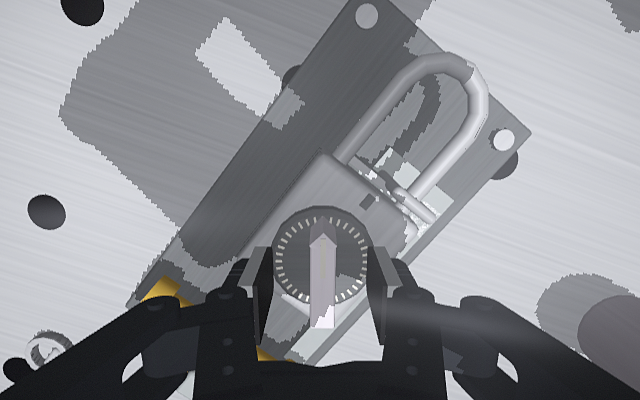

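The bar's pointed end is at (322,235), and the bar is aligned and centred between the pads. Grip it and turn.

Emit:
{"api": "servo_tool", "payload": {
  "steps": [
    {"tx": -0.1, "ty": 0.1, "tz": -0.2, "yaw": 0, "claw": 0.6},
    {"tx": 0, "ty": 0, "tz": 0, "yaw": 0, "claw": 0.6},
    {"tx": 0, "ty": 0, "tz": 0, "yaw": 0, "claw": 0.6},
    {"tx": 0, "ty": 0, "tz": 0, "yaw": 0, "claw": 0.6}
  ],
  "newtons": 30
}}

```text
time_s: 6.3
position: [0.6479, -0.2226, 0.0975]
tool_rot: [[-0.94, -0.34, 0.001], [-0.34, 0.94, -0.0], [-0.001, -0.001, -1.0]]
ft_force: [-1.9, 2.0, 6.2]
grip_width: 0.0093
gripper_force: 32.0
```

Emit:
{"api": "servo_tool", "payload": {
  "steps": [
    {"tx": 0, "ty": 0, "tz": 0, "yaw": -6, "claw": 0.6},
    {"tx": 0, "ty": 0, "tz": 0, "yaw": -6, "claw": 0.6},
    {"tx": 0, "ty": 0, "tz": 0, "yaw": -6, "claw": 0.6},
    {"tx": 0, "ty": 0, "tz": 0, "yaw": -6, "claw": 0.6},
    {"tx": 0, "ty": 0, "tz": 0, "yaw": -5, "claw": 0.6},
    {"tx": 0, "ty": 0, "tz": 0, "yaw": -4, "claw": 0.6},
    {"tx": 0, "ty": 0, "tz": 0, "yaw": -3, "claw": 0.6},
    {"tx": 0, "ty": 0, "tz": 0, "yaw": -2.5, "claw": 0.6},
    {"tx": 0, "ty": 0, "tz": 0, "yaw": 0, "claw": 0.6},
    {"tx": 0, "ty": 0, "tz": 0, "yaw": 0, "claw": 0.6}
  ]
}}

```text
time_s: 7.3
position: [0.6481, -0.222, 0.0975]
tool_rot: [[-0.948, 0.319, 0.001], [0.319, 0.948, 0.001], [-0.001, 0.001, -1.0]]
ft_force: [-0.9, 5.3, 7.1]
grip_width: 0.0096
gripper_force: 32.1
```

```bash
python3 - <<'E'
from h import *
snap("wrist","w6"); o=env.observe(); print(o["time_s"],o["position"],o["ft_force"],o["wrist_torque"],np.degrees(np.arctan2(o["tool_rot"][1,0],o["tool_rot"][0,0])))
E
```

```text
7.35 [ 0.6480599  -0.2219553   0.09754159] [-2.09158268  4.76832101  6.79817135] [ 0.86825877  0.18829368 -0.00857171] 161.41401211558315
```

View pics/w6.png

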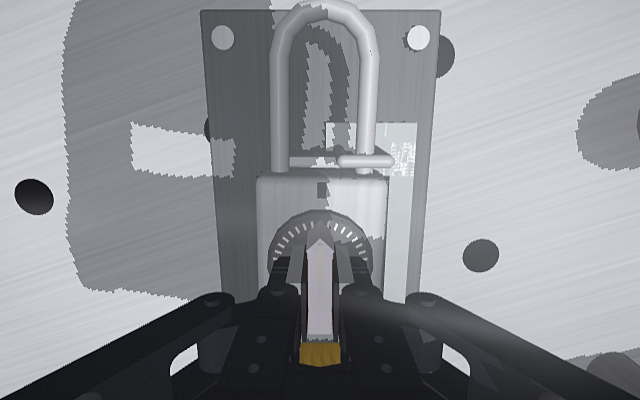

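The pointed end at (320,235) now faces the shackle. I'll compare the bow's end before and after numerically to see whether it popped.

```bash
python3 - <<'E'
from h import *
a=np.radians(-18.6); ex=np.array([np.cos(a),np.sin(a)]); ey=np.array([-ex[1],ex[0]]); c=np.array([.648,-.222])
for t in ["w4","w5","w6"]:
    P=cloud(load(t)); L=(P[...,:2]-c); x=L@ex; y=L@ey
    m=(P[...,2]>.045)&(P[...,2]<.06)&(x<-.06)&(x>-.2)&(abs(y)<.04)
    far=m&(x<-.095); print(t,"bow",np.percentile(x[m],[.5,2]),"y",y[m].min(),y[m].max())
    b=(P[...,2]>.0655)&(P[...,2]<.069)&(abs(y)<.05)&(x>-.06)&(x<.05); print(" body",np.percentile(x[b],[1,50,99]),np.percentile(y[b],[1,99]))
    for (l,h) in [(-.12,-.105),(-.10,-.09),(-.08,-.07)]:
        k=m&(x>l)&(x<h)
        if k.any(): print("  leg y",l,y[k].min(),y[k].max())
E
```

```text
w4 bow [-0.10668779 -0.10531171] y -0.02466244132743993 0.024232804342232517
 body [-0.03584272 -0.01819968  0.0313589 ] [-0.02900146  0.02846067]
  leg y -0.12 -0.009045055295044286 0.008772099549066641
  leg y -0.1 -0.02280153020037921 0.021749781201245072
  leg y -0.08 -0.02462963847739211 0.023801992493099763
w5 bow [-0.10618349 -0.10494929] y -0.024653364675279125 0.024689287730448047
 body [-0.035937   -0.02408545  0.03084931] [-0.02900948  0.02829996]
  leg y -0.12 -0.010051902152629834 0.007714020904983842
  leg y -0.1 -0.022688250755114412 0.021914195756195708
  leg y -0.08 -0.024636230528069614 0.02426787778133505
w6 bow [-0.10895199 -0.10823402] y -0.023120391572841348 0.026038601657808545
 body [-0.03584884 -0.02427653  0.01397071] [-0.02866884  0.02886193]
  leg y -0.12 -0.013813070661828679 0.01672107371131446
  leg y -0.1 -0.021928229358144542 0.025153597824340974
  leg y -0.08 -0.02298391529229627 0.025948057590434035
```

Emit:
{"api": "servo_tool", "payload": {
  "steps": [
    {"tx": 0, "ty": 0, "tz": 0, "yaw": 0, "claw": 4},
    {"tx": 0, "ty": 0, "tz": 0, "yaw": 0, "claw": 4},
    {"tx": 0, "ty": 0, "tz": 3, "yaw": 0, "claw": 8.5},
    {"tx": 0, "ty": 0, "tz": 4, "yaw": 0, "claw": 8.5},
    {"tx": -3.4, "ty": 1.1, "tz": 0, "yaw": 0, "claw": 8.5},
    {"tx": -3.4, "ty": 1.2, "tz": 0, "yaw": 0, "claw": 8.5},
    {"tx": 0, "ty": 0, "tz": 0, "yaw": 0, "claw": 8.5},
    {"tx": 0, "ty": 0, "tz": 0, "yaw": 0, "claw": 8.5}
  ]
}}

```text
time_s: 8.15
position: [0.5796, -0.2, 0.1667]
tool_rot: [[-0.948, 0.319, 0.001], [0.319, 0.948, -0.0], [-0.001, -0.0, -1.0]]
ft_force: [0.3, 0.7, 0.7]
grip_width: 0.0845
gripper_force: 0.0
```

```bash
python3 - <<'E'
from h import *
snap("wrist","w7"); o=env.observe(); print(o["time_s"],o["position"],np.degrees(np.arctan2(o["tool_rot"][1,0],o["tool_rot"][0,0])))
a=np.radians(-18.6); ex=np.array([np.cos(a),np.sin(a)]); ey=np.array([-ex[1],ex[0]]); c=np.array([.648,-.222])
P=cloud(load("w7")); L=(P[...,:2]-c); x=L@ex; y=L@ey
m=(P[...,2]>.045)&(P[...,2]<.06)&(x<-.06)&(x>-.2)&(abs(y)<.04)
print("bow",np.percentile(x[m],[.5,2]),"y",y[m].min(),y[m].max(),np.where(m)[0].min())
b=(P[...,2]>.0655)&(P[...,2]<.069)&(abs(y)<.05)&(x>-.06)&(x<.05); print(" body",np.percentile(x[b],[1,50,99]),np.percentile(y[b],[1,99]))
k=m&(x<-.08)&(x>-.085); print("leg far",y[k].min(),y[k].max())
k=(P[...,2]>.085)&(P[...,2]<.1)&(abs(x)<.03)&(abs(y)<.03); 
l=cv2.fitLine(P[k][:,:2].astype(np.float32),cv2.DIST_L2,0,.01,.01).ravel(); print("bar",k.sum(),np.degrees(np.arctan2(l[1],l[0])))
E
```

```text
8.2 [ 0.58025873 -0.20033768  0.16661946] 161.3713863954228
bow [-0.11117042 -0.11004054] y -0.022509581771835315 0.02616780627274002 148
 body [-0.03602566 -0.02063475  0.03122019] [-0.02866601  0.02890317]
leg far -0.022141851357582093 0.025496196472159678
bar 1026 -18.866642
```

Emit:
{"api": "servo_tool", "payload": {
  "steps": [
    {"tx": -0.1, "ty": 0.3, "tz": -4, "yaw": 0, "claw": 8.5},
    {"tx": 0, "ty": 0, "tz": -4, "yaw": 0, "claw": 8.5},
    {"tx": 0, "ty": 0, "tz": -3.1, "yaw": 0, "claw": 8.5},
    {"tx": 0, "ty": 0, "tz": 0, "yaw": 0, "claw": 4.5},
    {"tx": 0, "ty": 0, "tz": 0, "yaw": 0, "claw": 4.5},
    {"tx": 0, "ty": 0, "tz": 0, "yaw": 0, "claw": 4.5},
    {"tx": 0, "ty": 0, "tz": 0, "yaw": 0, "claw": 4.5},
    {"tx": 0, "ty": 0, "tz": 0, "yaw": 0, "claw": 4.5}
  ],
  "newtons": 20
}}

```text
time_s: 9.0
position: [0.5797, -0.1974, 0.0569]
tool_rot: [[-0.948, 0.319, 0.003], [0.319, 0.948, -0.002], [-0.004, -0.001, -1.0]]
ft_force: [1.8, -0.4, 2.9]
grip_width: 0.0481
gripper_force: 21.5
```

Emit:
{"api": "servo_tool", "payload": {
  "steps": [
    {"tx": -0.5, "ty": 0.17, "tz": 0, "yaw": 0, "claw": 4.5},
    {"tx": -0.5, "ty": 0.17, "tz": 0, "yaw": 0, "claw": 4.5},
    {"tx": -0.5, "ty": 0.17, "tz": 0, "yaw": 0, "claw": 4.5},
    {"tx": -0.5, "ty": 0.16, "tz": 0, "yaw": 0, "claw": 4.5},
    {"tx": 0, "ty": 0, "tz": 0, "yaw": 0, "claw": 4.5}
  ]
}}

```text
time_s: 9.5
position: [0.5577, -0.1897, 0.0554]
tool_rot: [[-0.948, 0.319, -0.001], [0.319, 0.948, 0.001], [0.002, 0.0, -1.0]]
ft_force: [-3.0, 0.7, 4.1]
grip_width: 0.0482
gripper_force: 21.7
```

Emit:
{"api": "servo_tool", "payload": {
  "steps": [
    {"tx": -0.2, "ty": 0.07, "tz": 0, "yaw": 0, "claw": 4.5},
    {"tx": -0.2, "ty": 0.06, "tz": 0, "yaw": 0, "claw": 4.5},
    {"tx": -0.2, "ty": 0.07, "tz": 0, "yaw": 0, "claw": 4.5},
    {"tx": -0.1, "ty": 0.03, "tz": 0, "yaw": 0, "claw": 4.5},
    {"tx": 0, "ty": 0, "tz": 0, "yaw": 0, "claw": 4.5},
    {"tx": 0, "ty": 0, "tz": 0, "yaw": 0, "claw": 4.5}
  ]
}}

```text
time_s: 10.1
position: [0.5534, -0.1884, 0.0557]
tool_rot: [[-0.948, 0.319, 0.004], [0.319, 0.948, -0.002], [-0.005, -0.0, -1.0]]
ft_force: [8.9, -1.9, 1.0]
grip_width: 0.0477
gripper_force: 21.2
```

```bash
python3 - <<'E'
from h import *
snap("wrist","w8"); o=env.observe(); print(o["time_s"],o["position"],o["ft_force"],o["wrist_torque"])
E
```

```text
10.15 [ 0.55335051 -0.18842449  0.05573016] [ 9.0277684  -1.39117714  1.53126019] [-0.40016379 -1.54940679  0.2301528 ]
```

Emit:
{"api": "servo_tool", "payload": {
  "steps": [
    {"tx": 0, "ty": 0, "tz": 0, "yaw": 0, "claw": 8.5},
    {"tx": 0, "ty": 0, "tz": 0, "yaw": 0, "claw": 8.5},
    {"tx": 0, "ty": 0, "tz": 0, "yaw": 0, "claw": 8.5},
    {"tx": 0, "ty": 0, "tz": 4, "yaw": 0, "claw": 8.5},
    {"tx": 0, "ty": 0, "tz": 5, "yaw": 0, "claw": 8.5},
    {"tx": 2, "ty": -0.7, "tz": 4, "yaw": 0, "claw": 8.5},
    {"tx": 4, "ty": -1.4, "tz": 0, "yaw": 0, "claw": 8.5},
    {"tx": 3.5, "ty": -1.3, "tz": 0, "yaw": 0, "claw": 8.5},
    {"tx": 0, "ty": 0, "tz": 0, "yaw": 0, "claw": 8.5},
    {"tx": 0, "ty": 0, "tz": 0, "yaw": 0, "claw": 8.5}
  ]
}}

```text
time_s: 11.15
position: [0.6464, -0.2216, 0.184]
tool_rot: [[-0.948, 0.319, -0.002], [0.319, 0.948, 0.001], [0.003, 0.0, -1.0]]
ft_force: [-0.7, -0.1, 0.9]
grip_width: 0.0854
gripper_force: 0.0
```

```bash
python3 - <<'E'
from h import *
snap("wrist","w9"); o=env.observe(); print(o["time_s"],o["position"],np.degrees(np.arctan2(o["tool_rot"][1,0],o["tool_rot"][0,0])))
a=np.radians(-18.6); ex=np.array([np.cos(a),np.sin(a)]); ey=np.array([-ex[1],ex[0]]); c=np.array([.648,-.222])
P=cloud(load("w9")); L=(P[...,:2]-c); x=L@ex; y=L@ey
m=(P[...,2]>.045)&(P[...,2]<.06)&(x<-.06)&(x>-.2)&(abs(y)<.04)
print("bow",np.percentile(x[m],[.5,2]),"y",y[m].min(),y[m].max(),np.where(m)[0].min())
b=(P[...,2]>.0655)&(P[...,2]<.069)&(abs(y)<.05)&(x>-.06)&(x<.05); print(" body",np.percentile(x[b],[1,50,99]),np.percentile(y[b],[1,99]))
for lo,hi in [(-.03,-.025),(.02,.03)]:
    k=b&(x>lo)&(x<hi); print(np.percentile(y[k],[1,99]))
k=(P[...,2]>.071)&(P[...,2]<.078)&(np.hypot(x,y)<.04); print("disc",cv2.minEnclosingCircle(P[k][:,:2].astype(np.float32)))
for v0 in [.05,-.05]:
    k=(abs(y-v0)<.012)&(abs(x)<.03); print("side z max",v0,np.percentile(P[k][:,2],99.5))
E
```

```text
11.2 [ 0.64599452 -0.2214268   0.18457874] 161.3950880272771
bow [-0.13348489 -0.13283211] y -0.023703484248225826 0.02561028212603295 0
 body [-0.03698949 -0.02058061  0.03002024] [-0.02849361  0.02895458]
[-0.02801901  0.02908905]
[-0.02870634  0.02846322]
disc ((0.6477730870246887, -0.22174565494060516), 0.024088628590106964)
side z max 0.05 0.25077356273714047
side z max -0.05 0.25063794155798635
```

View pics/w9.png

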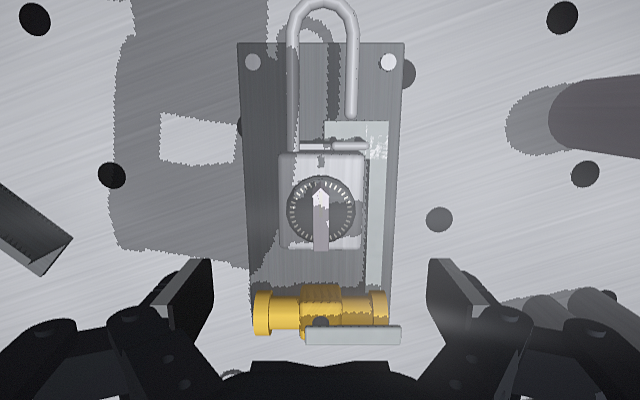

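The shackle is out: its free leg end is at (350,115), clear of the staple at (350,145). Now I'll grip the body.

Emit:
{"api": "servo_tool", "payload": {
  "steps": [
    {"tx": -0.2, "ty": 0.1, "tz": -4, "yaw": 0, "claw": 8.5},
    {"tx": 0, "ty": 0, "tz": -4, "yaw": 0, "claw": 8.5},
    {"tx": 0, "ty": 0, "tz": -3.2, "yaw": 0, "claw": 8.5},
    {"tx": 0, "ty": 0, "tz": -2, "yaw": 0, "claw": 8.5},
    {"tx": 0, "ty": 0, "tz": 0, "yaw": 0, "claw": 8.5},
    {"tx": 0, "ty": 0, "tz": 0, "yaw": 0, "claw": 5.5},
    {"tx": 0, "ty": 0, "tz": 0, "yaw": 0, "claw": 5.5},
    {"tx": 0, "ty": 0, "tz": 0, "yaw": 0, "claw": 5.5},
    {"tx": 0, "ty": 0, "tz": 0, "yaw": 0, "claw": 5.5},
    {"tx": 0, "ty": 0, "tz": 0, "yaw": 0, "claw": 5.5}
  ],
  "newtons": 60
}}

```text
time_s: 12.2
position: [0.6454, -0.221, 0.0558]
tool_rot: [[-0.948, 0.319, 0.003], [0.319, 0.948, -0.002], [-0.004, -0.0, -1.0]]
ft_force: [-0.7, 1.5, 7.2]
grip_width: 0.059
gripper_force: 67.6
```

Emit:
{"api": "servo_tool", "payload": {
  "steps": [
    {"tx": 0, "ty": 0, "tz": 0.5, "yaw": 0, "claw": 5.5},
    {"tx": 0, "ty": 0, "tz": 0.5, "yaw": 0, "claw": 5.5},
    {"tx": 0, "ty": 0, "tz": 1, "yaw": 0, "claw": 5.5},
    {"tx": 0, "ty": 0, "tz": 0, "yaw": 0, "claw": 5.5}
  ]
}}

```text
time_s: 12.6
position: [0.6451, -0.221, 0.0751]
tool_rot: [[-0.948, 0.319, 0.002], [0.319, 0.948, -0.001], [-0.002, -0.0, -1.0]]
ft_force: [-0.1, -0.9, -4.3]
grip_width: 0.0592
gripper_force: 66.3
```

The wrist reads about 4.3 N of weight, so the lock is free. Lift the rest.

Emit:
{"api": "servo_tool", "payload": {
  "steps": [
    {"tx": 0, "ty": 0, "tz": 1.5, "yaw": 0, "claw": 5.5},
    {"tx": 0, "ty": 0, "tz": 2, "yaw": 0, "claw": 5.5},
    {"tx": 0, "ty": 0, "tz": 2, "yaw": 0, "claw": 5.5},
    {"tx": 0, "ty": 0, "tz": 2, "yaw": 0, "claw": 5.5},
    {"tx": 0, "ty": 0, "tz": 2, "yaw": 0, "claw": 5.5},
    {"tx": 0, "ty": 0, "tz": 2, "yaw": 0, "claw": 5.5},
    {"tx": 0, "ty": 0, "tz": 1.5, "yaw": 0, "claw": 5.5},
    {"tx": 0, "ty": 0, "tz": 0, "yaw": 0, "claw": 5.5},
    {"tx": 0, "ty": 0, "tz": 0, "yaw": 0, "claw": 5.5},
    {"tx": 0, "ty": 0, "tz": 0, "yaw": 0, "claw": 5.5},
    {"tx": 0, "ty": 0, "tz": 0, "yaw": 0, "claw": 5.5},
    {"tx": 0, "ty": 0, "tz": 0, "yaw": 0, "claw": 5.5}
  ]
}}

```text
time_s: 13.8
position: [0.6446, -0.2207, 0.2026]
tool_rot: [[-0.948, 0.319, -0.001], [0.319, 0.948, 0.001], [0.001, 0.0, -1.0]]
ft_force: [-0.1, 0.3, -4.1]
grip_width: 0.0589
gripper_force: 66.4
```

```bash
python3 - <<'E'
from h import *
snap("scene","s2"); snap("wrist","w10"); o=env.observe(); print(o["time_s"],o["position"],o["ft_force"],o["grip_width"],o["gripper_force"])
a=np.radians(-18.6); ex=np.array([np.cos(a),np.sin(a)]); ey=np.array([-ex[1],ex[0]]); c=np.array([.648,-.222])
P=cloud(load("w10")); L=(P[...,:2]-c); x=L@ex; y=L@ey
m=(abs(y)<.028)&(x>-.04)&(x<-.005)&(P[...,2]>.19)&(P[...,2]<.235)
h=P[...,2][m]; b=m&(abs(P[...,2]-np.median(h))<.03); print(m.sum(),np.percentile(h,[5,25,50,75,95]))
k=m&(np.hypot(x,y)>.026); A=np.c_[x[k],y[k],np.ones(k.sum())]; f=np.linalg.lstsq(A,P[...,2][k],rcond=None)[0]; print("tilt deg",np.degrees(f[:2]),f[2],k.sum())
sh=(P[...,2]>.17)&(x<-.06)&(abs(y)<.03); print("shackle z",np.percentile(P[...,2][sh],[50,95]),x[sh].min())
s,t=load("scene0"),load("s2"); 
for u,v in [(379,206),(343,176)]: print(pt(s,u,v),pt(t,u,v))
E
```

```text
13.9 [ 0.64467501 -0.22076933  0.20295487] [-0.66927904 -0.10100184 -3.00901478] 0.05907550329866529 66.38540267944336
18670 [0.20187183 0.21386742 0.21470666 0.22140558 0.22334751]
tilt deg [18.9099512 -0.7059758] 0.22205231041518872 11491
shackle z [0.20265834 0.3269389 ] -0.10307346285163092
[0.6525 0.0023 0.1297] [0.6531 0.0017 0.131 ]
[ 0.4778 -0.011   0.0696] [ 0.4774 -0.0108  0.069 ]
```

```bash
python3 - <<'E'
from h import *
a=np.radians(-18.6); ex=np.array([np.cos(a),np.sin(a)]); ey=np.array([-ex[1],ex[0]]); c=np.array([.648,-.222])
P=cloud(load("w10")); L=(P[...,:2]-c); x=L@ex; y=L@ey; z=P[...,2]
k=(abs(y)<.027)&(x>-.034)&(x<.0)&(np.hypot(x,y)>.027)&(z>.208)&(z<.2195)
for _ in range(4):
    f=np.linalg.lstsq(np.c_[x[k],y[k],np.ones(k.sum())],z[k],rcond=None)[0]; r=abs(x*f[0]+y*f[1]+f[2]-z); k&=r<.0015
print("body",np.degrees(f[:2]),f[2],k.sum(), x[k].min(),x[k].max())
d=(np.hypot(x,y)<.0225)&(z>.2195)&(z<.226)
f=np.linalg.lstsq(np.c_[x[d],y[d],np.ones(d.sum())],z[d],rcond=None)[0]; print("disc",np.degrees(f[:2]),f[2],d.sum())
E
```

```text
body [-0.53151967  0.0327954 ] 0.21429086782798012 5632 -0.033999534303668005 -0.0021945172628562164
disc [-0.5779906  -0.01670631] 0.22248977460099437 8017
```

Emit:
{"api": "servo_tool", "payload": {
  "steps": [
    {"tx": 0, "ty": 0, "tz": 0.2, "yaw": 0, "claw": 5.5},
    {"tx": 0, "ty": 0, "tz": 0, "yaw": 0, "claw": 5.5},
    {"tx": 0, "ty": 0, "tz": 0, "yaw": 0, "claw": 5.5},
    {"tx": 0, "ty": 0, "tz": 0, "yaw": 0, "claw": 5.5},
    {"tx": 0, "ty": 0, "tz": 0, "yaw": 0, "claw": 5.5},
    {"tx": 0, "ty": 0, "tz": 0, "yaw": 0, "claw": 5.5},
    {"tx": 0, "ty": 0, "tz": 0, "yaw": 0, "claw": 5.5},
    {"tx": 0, "ty": 0, "tz": 0, "yaw": 0, "claw": 5.5}
  ]
}}

```text
time_s: 14.7
position: [0.6447, -0.2208, 0.2053]
tool_rot: [[-0.948, 0.319, 0.0], [0.319, 0.948, 0.0], [-0.0, 0.0, -1.0]]
ft_force: [0.0, -0.8, -4.4]
grip_width: 0.0593
gripper_force: 66.4
```

Tilt is about 0.5°, the lift is about 15 cm, and the can and magnet block haven't moved.

```bash
python3 -c "
from rig import env
print(env.close_job())"
```

```text
the job is handed in; nothing more can be done
None
```

The job is handed in at about 15 s: the torch was bled, the dial clicked open, the shackle pulled to its stop, and the padlock is held still, within about 0.5° of level, about 15 cm above its seat, with the can and magnet block unmoved.

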